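Set up a plane mirror on its folding stand

TASK

Set up the mirror for the reflection experiment. First raise the stand's folding backboard by its rod until it is in line with the fixed 70 degree strip beside it, and let go; then slide the face-down mirror along the rails, flat, until its far edge is square against the kerb at the foot of the backboard. Then tip it up about that edge so that it leans back on the backboard with its foot on the rails at the kerb, swing the retainer arm right across in front of its foot, and leave the things around it undisturbed.

Things in the scene. Friction and masses are not known exactly. Their poses are not given: they have to be found in the camera images.
- stand: Fixed wood and aluminium mirror stand; base plate 8 mm thick, from x = -135 to +50 mm, y = -85 to +85 mm. Origin: on the table under the middle of the kerb's front face. x points along the rails toward the backboard (roughly to the robot's left), y along the hinge (+y toward the robot), z up. The backboard's hinge axis lies just behind the kerb, at x = 3, z = 55 mm.
- kerb (a point): Foot of the kerb's front face, at rail-top height (stand x 0, y 0, z 50 mm), axes as the stand's. The kerb is 104 mm long and rises 5 mm above the rail tops. Two rails run from it to x = -135 mm, at y = -51..-35 and +35..+51 mm, tops 50 mm above the table; the 70 mm wide gap between them is open down to the base plate.
- gauge (a point): Top end of the fixed aluminium strip beside the backboard (5 mm wide, at stand y = +64..+69 mm), which rises from the hinge at 70 degrees: its front face shows where the backboard's front face belongs.
- backboard (a joint): Angle of the backboard above lying flat backward, rad: 0 flat back (away from the rails), 1.22 = 70 degrees, in line with the fixed strip; 1.57 upright. It starts reclined, 0.45 to 0.85. Stiff hinge (0.3 N m friction): it stays where it is left. The board is 98 mm wide, 8 mm thick and reaches 95 mm from the hinge.
- backboard_rod (a point): Centre of a steel rod, 10 mm in diameter, 92 mm long, parallel to the hinge at the backboard's free end: 130 mm from the hinge along the board and 4 mm behind the plane of its front face; 30 mm of open space between rod and board, steel stays at 38 mm either side of the middle. Site x points from hinge to rod, z is the normal of the board's front face.
- mirror: Loose square plane mirror 110 x 110 x 8 mm, about 0.15 kg, grey back, bright steel-like face. It lies face down (grey back up) across the rails, 20 to 45 mm short of the kerb, nearly square to it. Origin: centre of the face (underside as it lies); x points toward the kerb, z up out of the grey back. Leaning in place it has turned about 110 degrees and the bright face looks back along the rails.
- mirror_foot (a point): Middle of the mirror's kerb-side edge on the grey-back side (55 mm along its x, 8 mm up): the edge that stands on the rails at the kerb once the mirror leans.
- mirror_near (a point): Middle of the mirror's opposite, lower edge (the side away from the backboard, on the face): it lies over the gap between the rails, so fingers can reach below it there and tip it up.
- retainer (a joint): Angle of the flat aluminium retainer arm in rad, about a vertical axis at stand x -20, y +74 mm: 0 points along the rails away from the backboard, outside the mirror; negative is swung outward; it grows as its tip swings over the rail and at 1.57 (its stop) the arm lies right across in front of the mirror's foot. Light friction, stays where left. Arm 66 mm long, 10 mm wide, 2 to 10 mm above rail-top height.
- retainer_stud (a point): Upright steel stud, 9 mm in diameter, near the tip of the retainer arm, 60 mm from its axis; this point is 22 mm above rail-top height, the stud reaches from 10 to 35 mm above it.
- beaker: Bystander: empty glass beaker 75 mm wide, 82 mm high; origin at the centre of its underside.
- dropper: Bystander: dropper bottle 33 mm wide, 94 mm high; origin at the centre of its underside.
- petri: Bystander: petri dish 60 mm wide, 14 mm high; origin at the centre of its underside.
- tape: Bystander: tape roll 40 mm wide, 18 mm high; origin at the centre of its underside.
Things that resemble listed ones, but are neither listed nor needed, are in the scene too. Of the things that look like the mirror, the middle-sized one is meant.

How it is judged (in metres and radians):
On the way, in this order (a step that is already met when the one before it is completed fails the run):
1. the backboard stands at 70 degrees (within 7) and the fingers are off it (value of joint backboard between 1.1 and 1.34 rad and contact force between the fingers and stand below 0.1 N), for 0.3 s.
2. the mirror, still flat, lies with its far edge square against the kerb (within 6 mm) (x of mirror_foot in the frame of kerb between -0.006 and 0.004 m and angle between the x axis of mirror and the x axis of stand, either way round below 0.08 rad and angle between mirror's own z axis and vertical below 0.06 rad), for 0.2 s.
3. the mirror leans back against the backboard, its foot on the rails at the kerb (angle between mirror's own z axis and vertical between 1.72 and 2.18 rad and angle between the z axis of mirror and the z axis of backboard_rod, either way round below 0.14 rad and x of mirror_foot in the frame of kerb between -0.014 and 0.006 m and z of mirror_foot in the frame of kerb between -0.005 and 0.007 m and y of mirror_foot in the frame of kerb between -0.02 and 0.02 m and linear speed of mirror below 0.01 m/s and angular speed of mirror below 0.05 rad/s), for 0.2 s.
4. the retainer arm is swung across in front of the mirror's foot (value of joint retainer above 1.35 rad), for 0.2 s.
At the end, for the whole second after the job is handed in: The backboard stands at 70 degrees (1.10 to 1.34 rad); the mirror leans back on it, parallel within 8 degrees, with its foot edge on the rails within 14 mm of the kerb, within 20 mm of the middle, at rest; the retainer arm is across (more than 1.35 rad) (all of step 3 and value of joint backboard between 1.1 and 1.34 rad and value of joint retainer above 1.35 rad); the robot touches nothing.
It fails at once if the beaker is shoved more than 30 mm or tipped over (distance of beaker from where it was at the start of the episode above 0.03 m or angle between beaker's own z axis and vertical above 0.5 rad).
It fails at once if the dropper is shoved more than 30 mm or tipped over (distance of dropper from where it was at the start of the episode above 0.03 m or angle between dropper's own z axis and vertical above 0.5 rad).
It fails at once if the petri is shoved more than 30 mm or tipped over (distance of petri from where it was at the start of the episode above 0.03 m or angle between petri's own z axis and vertical above 0.5 rad).
It fails at once if the tape is shoved more than 30 mm or tipped over (distance of tape from where it was at the start of the episode above 0.03 m or angle between tape's own z axis and vertical above 0.5 rad).
It fails at once if the mirror falls off the stand (height (world z) of mirror_foot below 0.03 m).
It also fails if it takes over 72 s, if anything falls off the work surface, if the arm or the gripper's body presses on something with over 40 N, if the wrist force passes 120 N, or if a joint passes its speed limit or range.

ROBOT

A 6-joint arm with a two-finger parallel gripper is mounted at the origin on a cart in front of the work surface, level with it; the furniture and walls round the work are solid. World frame = base frame: x ahead of the robot, y to its left, z up, the work surface at z = 0. Lengths are in mm, angles in rad, forces in N, time in s.
With the tool pointing down it reaches from about 275 to 975 mm from the base axis. Payload 8.4 kg.
Tool frame: the origin (TCP) lies at the very end of the fingers, on their centre line; the grasp point (between the pads) lies 19 mm behind it (bot.tcp_to_grasp is the z of the grasp point in the tool frame, in mm); z points along the fingers, y is the direction in which the jaws open and shut (so a half turn about z gives the same grasp; the last joint's range is limited). The gripper opens to 92 mm and grips with 3 to 60 N. Pads are 20 mm wide; open, the fingers measure 128 mm over their backs; the gripper's body (75 mm by 189 mm) begins 69 mm behind the grasp point.
Start: joints at [1.203, 0.353, 1.633, -0, 1.155, -0.002], TCP at [223.559, 583.652, 214.583] pointing down, gripper open.
Joint ranges: [-2.63, 2.63], [-0.92, 2.1], [0.06, 2.66], [-1.3, 4.44], [0, 2.69], [-3.02, 3.02]. Speed limits (rad/s): [2.22, 2.22, 2.79, 3.14, 3.14, 3.14].

INTERFACE

Orientations are given as a unit quaternion [w, x, y, z].
In Python, from workcell import bot, fingers, get_image gives the robot as it stands. The module is installed in compiled form; this text tells all that it offers. Calls block until the motion is done:
- bot.goto(position, orientation): joint-space move of the TCP to a pose.
- bot.movel(position, attitude=None, feed=150, max_force=None): straight line of the TCP; attitude=None keeps the orientation; feed is the mean speed in mm/s. With max_force (N) it stops when the force on the tool has changed by that much, and returns True; else False.
- bot.movej(angles): joint-space move.
- fingers.grip(opening): finger opening in mm; the grip force is fixed at half the most; returns when the fingers have stopped.
- bot.pause(seconds).
- bot.solve_ik(position, orientation): joint angles nearest the present ones, or None.
- bot.read_state(): the state.
- get_image(name): name is "side" or "top"; returns a dict with "color" (384x512x3 uint8, red, green, blue), "depth" (384x512 float32, mm along the optical axis (not along the pixel's ray), 0 where there is no reading), "vfov" (degrees; the focal length in pixels is half the picture's height over the tangent of half this angle, whatever the lens; pixels are square), "cx", "cy" (the principal point, pixels), "rvec" (rotation vector, rad) and "tvec" (3), from world to camera coordinates, as OpenCV has them. Camera axes: x right, y down, z forward; pixel columns grow to the right and rows downward; lengths in mm; the calibration is good to about 2 mm. A picture is of the moment at which its call begins.
A pose or a line that the arm cannot do raises bot.MotionError and nothing moves.
- bot.close_job(): hands the job in, once; it reports no verdict.
The state is a dict: "clock": time; "qpos": joint angles; "joint_velocities": joint speeds; "tau": joint torques, N m; "ee_pos": TCP position; "ee_rot": TCP orientation; "wrist_force": force on the tool from outside, world axes, zero at the start; "moment": the same for the moment, N m; "width": finger opening in mm.
Only numpy, scipy, OpenCV 4.12 (cv2) and the standard library are available. Lean on these libraries where they do the work, as an engineer would, in place of code of your own. Each camera call takes 0.05 s, during which the arm holds its last target. There are 200 camera calls.

## Working session

There is one attempt and no reset: what is moved stays moved. The work goes in short steps, each a Python script; the robot and the scene stay as the last script left them, time stands still between calls to the robot, and variables do not carry over. Pictures are saved under pics/ and viewed, about 8 in all and at most 12, crops included, and the job is handed in when it is done.

```bash
mkdir -p pics; cat > h.py <<'E'
import numpy as np, cv2
from workcell import bot, fingers, get_image
from scipy.spatial.transform import Rotation as R
def cam(n):
    im=get_image(n); Rm=cv2.Rodrigues(np.array(im["rvec"],float))[0]; t=np.array(im["tvec"],float).ravel()
    f=im["color"].shape[0]/2/np.tan(np.radians(im["vfov"])/2)
    return im,Rm,t,f
def pts(im,Rm,t,f):
    d=im["depth"]; v,u=np.mgrid[:d.shape[0],:d.shape[1]]
    c=np.stack([(u-im["cx"])/f*d,(v-im["cy"])/f*d,d],-1)
    return (c-t)@Rm   # world, HxWx3
def ray(c,u,v,z):
    im,Rm,t,f=c
    d=Rm.T@np.array([(u-im["cx"])/f,(v-im["cy"])/f,1]); o=-Rm.T@t
    return o+d*(z-o[2])/d[2]
def quat(z,y):   # tool z dir, jaw y dir -> wxyz
    z=np.array(z,float)/np.linalg.norm(z); y=np.array(y,float); y-=z*(y@z); y/=np.linalg.norm(y)
    q=R.from_matrix(np.stack([np.cross(y,z),y,z],1)).as_quat(); return [float(q[3]),*map(float,q[:3])]
E
python3 - <<'E'
from h import *
for n in("top","side"):
    c=cam(n); im=c[0]; np.savez(f"{n}0.npz",col=im["color"],P=pts(*c),d=im["depth"])
    cv2.imwrite(f"pics/{n}0.png",cv2.resize(im["color"][:,:,::-1],(768,576),interpolation=cv2.INTER_CUBIC))
    print(n,-c[1].T@c[2],c[1][2],c[3],im["cx"],im["cy"],(im["depth"]>0).mean())
print(bot.read_state())
E
```

```text
top [ 519.06361576   26.85946134 1328.1261442 ] [ 0.05478171 -0.01840827 -0.99832865] 496.62264675165983 250.93713580150376 192.68217493683218 0.995880126953125
side [ 445.07701088 -906.7034918   587.51587198] [ 0.16331239  0.87634539 -0.4531532 ] 401.5899301503135 254.8390012990573 193.39721471490205 0.7778574625651041
{'clock': 0.1, 'qpos': array([ 1.20254823e+00,  3.53539567e-01,  1.63404902e+00,  2.79691104e-05,
        1.15518352e+00, -2.41790007e-03]), 'joint_velocities': array([-2.50187733e-03, -5.64953471e-04,  3.73643307e-04, -6.51759614e-04,
       -4.24745835e-04,  7.15431064e-05]), 'tau': array([-1.73764460e-03, -5.94895470e+01, -3.34925938e+01,  6.98207645e-02,
        1.83290098e-02, -3.20445963e-06]), 'ee_pos': array([223.42406101, 583.23765116, 213.9679142 ]), 'ee_rot': array([-1.21242850e-04,  1.81902336e-01,  9.83316425e-01, -5.77270518e-04]), 'wrist_force': array([ 0.64960042, -0.5456398 ,  0.27251251]), 'moment': array([ 0.00412243,  0.02265419, -0.01567656]), 'width': 91.74031127054457}
```

View pics/top0.png

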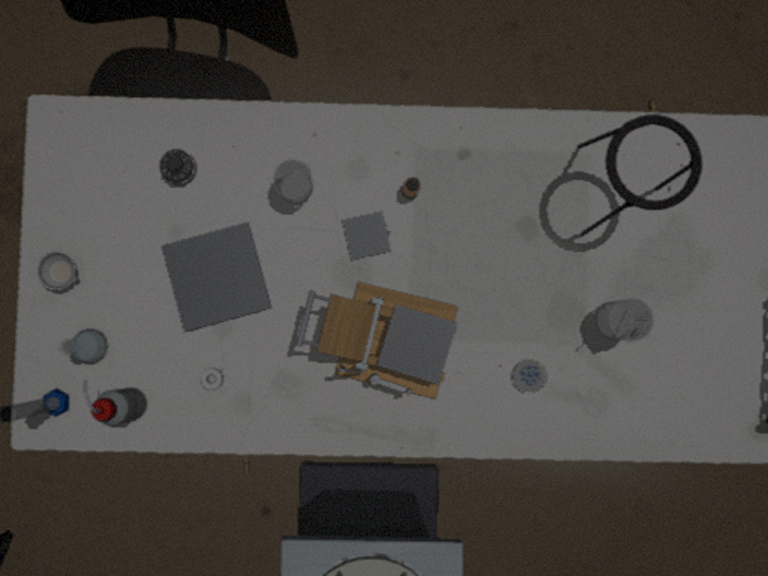

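View pics/side0.png

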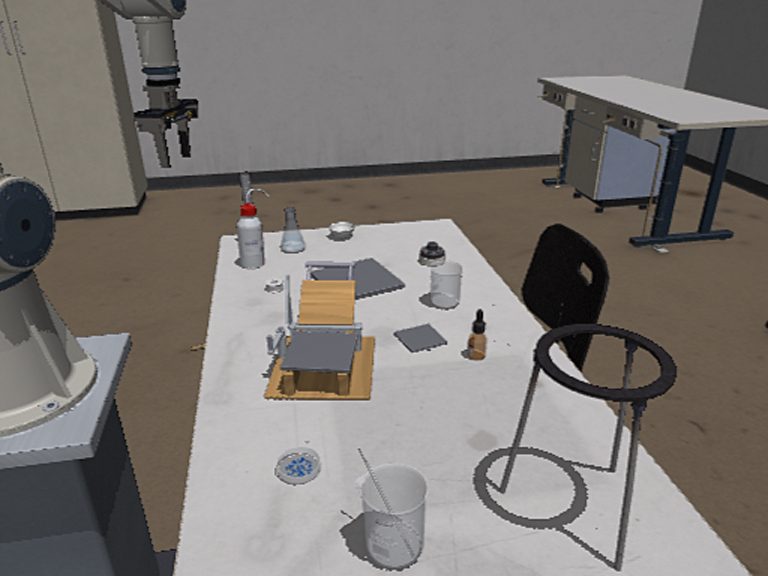

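The lookalikes of the mirror, in top-view pixels, are a large plate at (215,277), a small one at (366,235) and the middle-sized one on the stand at (417,343). I take the one on the stand. The backboard is at (348,328), the rod at (302,325) and the retainer near (390,385). The petri dish is at (529,375), the dropper at (410,188), the tape at (211,379), and the beakers at (293,183) and (625,320).

```bash
python3 - <<'E'
import numpy as np,cv2
for n,(a,b,c,d),k in(("top",(180,275,185,315),6),("side",(165,275,170,265),6)):
    z=np.load(f"{n}0.npz"); im=z["col"][a:b,c:d,::-1]
    im=np.clip(im.astype(float)*(1.8 if n=="top" else 1),0,255).astype(np.uint8)
    cv2.imwrite(f"pics/{n}_crop.png",cv2.resize(im,None,fx=k,fy=k,interpolation=cv2.INTER_CUBIC))
z=np.load("top0.npz");P=z["P"];col=z["col"].astype(int)
roi=np.zeros(P.shape[:2],bool);roi[180:275,185:315]=1
sat=col.max(2)-col.min(2)
H=P[...,2]
print(np.histogram(H[roi],bins=np.arange(-10,180,6)))
def rect(m,nm):
    m=cv2.morphologyEx(m.astype(np.uint8),cv2.MORPH_OPEN,np.ones((3,3)))
    q=P[m>0][:,:2].astype(np.float32); r=cv2.minAreaRect(q); print(nm,len(q),r,np.median(P[m>0][:,2])); print(cv2.boxPoints(r).round(1).tolist())
mir=roi&(H>50)&(H<66)&(sat<18)&(np.arange(512)[None]>250)
rect(mir,"mirror")
base=roi&(H>3)&(H<14)&(sat>25); rect(base,"base")
bb=roi&(sat>25)&(H>56)
X=P[bb];print(len(X)); A=np.c_[X[:,:2],np.ones(len(X))]; s=np.linalg.lstsq(A,X[:,2],rcond=None)[0]; print("board plane",s,X.min(0),X.max(0))
E
```

```text
(array([ 817, 5201, 1850,  634,   19,    2,    3,    3,    8,   84,  683,
       1512,  229,  140,  142,  159,  148,  160,  158,  122,   21,   26,
        124,   35,    8,    0,    0,    0,    0,    0,    0]), array([-10,  -4,   2,   8,  14,  20,  26,  32,  38,  44,  50,  56,  62,
        68,  74,  80,  86,  92,  98, 104, 110, 116, 122, 128, 134, 140,
       146, 152, 158, 164, 170, 176]))
mirror 1922 ((489.3501281738281, -47.58924865722656), (140.6909942626953, 143.69427490234375), 75.00067138671875) 57.493823484706034
[[401.70001220703125, -96.9000015258789], [540.5, -134.10000610351562], [577.0, 1.7999999523162842], [438.20001220703125, 39.0]]
base 874 ((502.9247131347656, -34.152923583984375), (181.10142517089844, 168.29257202148438), 77.74091339111328) 7.60838346091751
[[401.5, -104.80000305175781], [565.9000244140625, -140.5], [604.4000244140625, 36.5], [439.8999938964844, 72.19999694824219]]
1170
board plane [ 0.06491808  0.15632851 49.05578852] [467.44802509 -23.15415322  56.04128751] [ 574.34213662   97.71392553 1328.1261442 ]
```

View pics/top_crop.png

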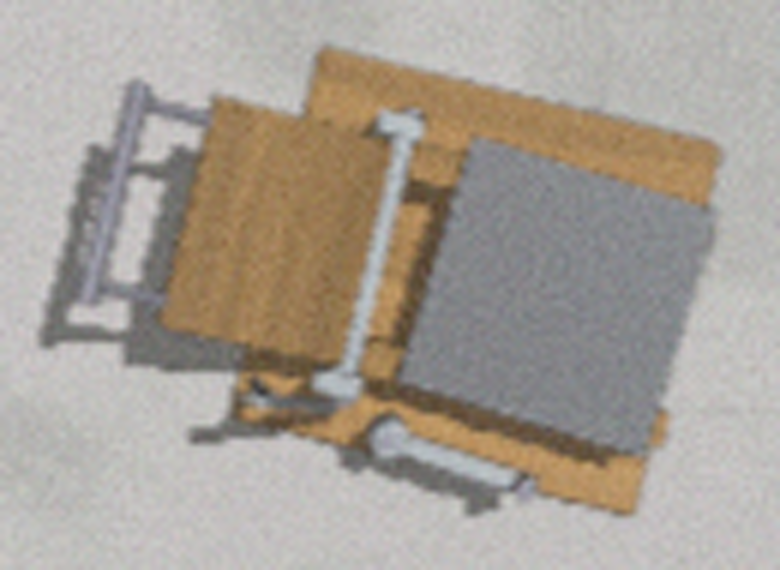

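View pics/side_crop.png

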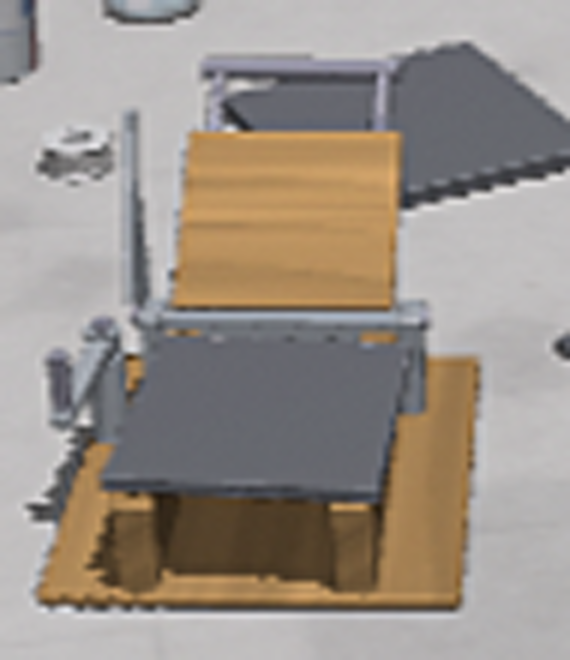

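The top crop shows the wood base corners at (323,47), (718,147) and (632,513), and the mirror corners at (470,138), (712,210), (648,450) and (402,385). The rod runs from (137,88) to (92,297), the retainer pivot is at (388,440) and its stud is at (525,487). The side crop confirms a reclined board, with the middle-sized plate face down across the rails.

```bash
cat >> h.py <<'E'
class S: pass
E
python3 - <<'E'
from h import *
c=cam("top")
def w(u,v,z): return ray(c,185+u/6-.4,180+v/6-.4,z)
A,B,C=[w(*p,8) for p in((323,47),(718,147),(632,513))]
print("len",np.linalg.norm(A-B),np.linalg.norm(B-C))
x1=(A-B)/np.linalg.norm(A-B); y1=(C-B)/np.linalg.norm(C-B)
ang=lambda v:np.arctan2(v[1],v[0])
print("ang x",ang(x1),"from y",ang(y1)+np.pi/2, ang(y1)-np.pi/2)
K=[w(*p,55) for p in((400,125),(335,385))]; print("kerb",K,np.linalg.norm(K[0]-K[1]),ang(K[1]-K[0])+np.pi/2)
M=[w(*p,58) for p in((470,138),(712,210),(648,450),(402,385))]
print("mir",[np.linalg.norm(M[i]-M[i-1]).round(1) for i in range(4)],ang(M[0]-M[1]),ang(M[3]-M[2]),ang(M[3]-M[0])+np.pi/2, np.mean(M,0))
P=np.load("top0.npz")["P"]; col=np.load("top0.npz")["col"].astype(int)
th=ang(y1)+np.pi/2
# stand frame
th=np.mean([ang(x1),ang(y1)+np.pi/2,ang(K[1]-K[0])+np.pi/2])
def fr(th):
    x=np.array([np.cos(th),np.sin(th),0]);y=np.array([-np.sin(th),np.cos(th),0]);return x,y
x,y=fr(th)
O=[A-(50*x-85*y),B-(-135*x-85*y),C-(-135*x+85*y)]
print("th",th,"O",np.round(O,1)); O=np.mean(O,0);O[2]=0
print(O)
L=lambda p:np.array([(np.asarray(p)-O)@x,(np.asarray(p)-O)@y])
print("mir corners stand",[L(m).round(1) for m in M],"kerb",[L(k).round(1) for k in K])
print("pivot",L(w(388,440,60)),"stud",L(w(525,487,85)))
# depth in stand frame
Q=np.stack([(P-O)@x,(P-O)@y,P[...,2]],-1)
np.save("Q0.npy",Q)
m=(np.abs(Q[...,1])<30)&(Q[...,0]>15)&(Q[...,0]<170)&(Q[...,2]>60)&(Q[...,2]<250)
q=Q[m]; 
for lo in range(15,140,10):
    s=q[(q[:,0]>=lo)&(q[:,0]<lo+10)]
    if len(s): print(lo,len(s),s[:,[0,2]].mean(0).round(1))
E
```

```text
len 180.9514629367937 166.08259046500635
ang x 1.3442758827055201 from y 4.496353837065473 1.3547611834756799
kerb [array([569.0303767 ,   2.12615117,  55.        ]), array([457.78186648,  27.48879446,  55.        ])] 114.103000401933 4.488238171101331
mir [np.float64(108.9), np.float64(107.8), np.float64(105.6), np.float64(108.1)] 1.3029190587381332 1.3333697224524472 4.463214349584243 [497.75869996 -66.623835    58.        ]
th 3.442955963624108 O [[ 677.7  -30.2    8. ]
 [ 460.4 -261.5    8. ]
 [ 247.8  -63.5    8. ]]
[ 461.98735571 -118.40679294    0.        ]
mir corners stand [array([-124.3,  -56.2]), array([-66.2,  34.5]), array([ 23.9, -20.4]), array([ -31.5, -113.2])] kerb [array([-138. ,  -83.3]), array([ -39.3, -140.6])]
pivot [ -10.9875148  -125.33872534] stud [ 21.78402855 -76.00654958]
15 2 [20.3 60.2]
```

```bash
python3 - <<'E'
from h import *
c=cam("top")
def w(u,v,z): return ray(c,185+u/6-.4,180+v/6-.4,z)
A,B,C=[w(*p,8) for p in((323,47),(718,147),(632,513))]
th=1.348
x=np.array([np.cos(th),np.sin(th),0]);y=np.array([-np.sin(th),np.cos(th),0])
O=[A-(50*x-85*y),B-(-135*x-85*y),C-(-135*x+85*y)]
print("O",np.round(O,1)); O=np.mean(O,0);O[2]=0;print(O)
L=lambda p:np.array([(np.asarray(p)-O)@x,(np.asarray(p)-O)@y]).round(1)
M=[w(*p,58) for p in((470,138),(712,210),(648,450),(402,385))]
print("mir",[L(m) for m in M],"kerb",[L(w(*k,55)) for k in((400,125),(335,385))])
print("pivot",L(w(388,440,60)),"stud",L(w(525,487,85)))
P=np.load("top0.npz")["P"]
Q=np.stack([(P-O)@x,(P-O)@y,P[...,2]],-1)
for nm,Qs in(("top",Q),("side",None)):
    if Qs is None:
        P=np.load("side0.npz")["P"];Qs=np.stack([(P-O)@x,(P-O)@y,P[...,2]],-1)
    print(nm)
    m=(np.abs(Qs[...,1])<30)&(Qs[...,0]>5)&(Qs[...,0]<170)&(Qs[...,2]>50)&(Qs[...,2]<250)
    q=Qs[m]
    s=q[(q[:,0]>15)&(q[:,0]<75)]; p=np.polyfit(s[:,0],s[:,2],1); print("board slope",np.arctan(p[0]),"z at x=3",np.polyval(p,3))
    s=q[(q[:,0]>95)]; print("rod",len(s),s[:,[0,2]].mean(0), s[:,2].max())
    m=(Qs[...,0]>95)&(Qs[...,0]<160)&(Qs[...,2]>105)&(Qs[...,2]<150)&(abs(Qs[...,1])<80); print("rod y",np.percentile(Qs[m][:,1],[1,99]))
    # gauge
    m=(Qs[...,1]>58)&(Qs[...,1]<75)&(Qs[...,0]>5)&(Qs[...,0]<80)&(Qs[...,2]>60); print("gauge",m.sum(),np.percentile(Qs[m],[50,100],axis=0).round(1) if m.any() else "")
    m=(abs(Qs[...,0])<85)&(abs(Qs[...,1])<45)&(abs(Qs[...,2]-58)<5)
    print("rail/mirror z",np.median(Qs[m&(Qs[...,0]<-40)][:,2]))
# bystanders / tall things near
for n in("top",):
    P=np.load("top0.npz")["P"]
    for nm,(u,v) in dict(petri=(529,375),tape=(211,379),beaker=(293,183),dropper=(410,188),b2=(625,320)).items(): print(nm,P[int(v/1.5),int(u/1.5)].round(),L(P[int(v/1.5),int(u/1.5)]))
E
```

```text
O [[510.8   6.1   8. ]
 [511.1  10.2   8. ]
 [514.6   8.3   8. ]]
[512.17632303   8.19785663   0.        ]
mir [array([-23.7, -58.5]), array([-131.3,  -53.6]), array([-128.9,   51.9]), array([-20.8,  50.3])] kerb [array([  6.6, -56.8]), array([ 6.8, 57.3])]
pivot [-20.6  74.2] stud [-79.7  77.9]
top
board slope 0.5818958895450391 z at x=3 54.23672135664873
rod 100 [113.72411167 126.33922488] 132.0418017873061
rod y [-44.23791866  45.37572803]
gauge 41 [[ 26.   65.7 104.6]
 [ 42.   68.8 139.8]]
rail/mirror z 57.37439826880146
side
board slope 0.5754084037047911 z at x=3 56.376265394790735
rod 65 [107.56551729 124.73067901] 128.0898761472858
rod y [-42.70975887  46.51317518]
gauge 89 [[ 19.9  66.2  96.3]
 [ 33.6  69.9 137.9]]
rail/mirror z 57.59007575703613
petri [ 445. -271.    2.] [-286.8    4.4]
tape [428. 293.   1.] [259.  144.8]
beaker [778. 156.   6.] [ 203.3 -226.7]
dropper [763. -49.  70.] [  -0.6 -257.1]
b2 [ 547. -442.    2.] [-431.4 -133.3]
```

```bash
cat >> h.py <<'E'
TH=1.348; O=np.array([512.2,8.2,0])
ex=np.array([np.cos(TH),np.sin(TH),0]); ey=np.array([-np.sin(TH),np.cos(TH),0]); ez=np.array([0,0,1.])
def W(x,y,z): return [float(a) for a in O+x*ex+y*ey+z*ez]
def V(x,y,z): return x*ex+y*ey+z*ez
def rod(t): return np.array([3+130*np.cos(t)+4*np.sin(t),55+130*np.sin(t)-4*np.cos(t)])
def tilt(a,jaw): # tool z=(sin a,-cos a) in stand xz; jaw 'x' in that plane or 'y'; sign variants +-
    s=-1 if jaw[0]=='-' else 1
    return quat(V(np.sin(a),0,-np.cos(a)), s*(V(np.cos(a),0,np.sin(a)) if jaw[-1]=='x' else V(0,1,0)))
def rodpose(t,a,back,depth=14):
    r=rod(t); d=depth-back
    return W(r[0]+d*np.sin(a),0,r[1]-d*np.cos(a))
def stud(t,off,z=66): # tool down, pushing face behind the stud
    p=np.array([-20-60*np.cos(t),74-60*np.sin(t)]); tg=np.array([np.sin(t),-np.cos(t)]); p=p-tg*off
    return W(*p,z)
def studq(t,s=1): return quat([0,0,-1],s*V(-np.cos(t),-np.sin(t),0))
def toL(p): p=np.asarray(p)-O; return np.array([p@ex,p@ey,p[2]])
E
python3 - <<'E'
from h import *
ik=lambda p,q:(lambda s:None if s is None else np.round(s,2).tolist())(bot.solve_ik(p,q))
for j in("x","-x"):
  for t,a,b in((.58,.6,100),(.58,.6,0),(1.22,.6,0),(1.22,.9,0),(1.22,.9,80)): print("rod",j,t,a,b,ik(rodpose(t,a,b),tilt(a,j)))
for j in("y","-y"):
  print("slide",j,ik(W(-165,-2,54),tilt(0,j)),ik(W(-118,-2,54),tilt(0,j)))
  for x,z in((-240,160),(-170,91),(-98,19),(-50,110),(13,123)): print("tip",j,x,z,ik(W(x,-2,z),tilt(np.pi/4,j)))
for s in(1,-1): print("stud",s,[ik(stud(t,14),studq(t,s)) for t in(-.06,.8,1.54)])
E
```

```text
rod x 0.58 0.6 100 [-0.26, 0.26, 1.98, 0.71, 1.05, -2.02]
rod x 0.58 0.6 0 [-0.15, 0.39, 2.03, 0.83, 0.86, -2.1]
rod x 1.22 0.6 0 [-0.27, 0.31, 2.0, 0.73, 1.01, -2.07]
rod x 1.22 0.9 0 [-0.42, 0.43, 2.02, 0.98, 1.18, -2.4]
rod x 1.22 0.9 80 [-0.54, 0.37, 1.96, 0.88, 1.31, -2.35]
rod -x 0.58 0.6 100 [-0.26, 0.26, 1.98, 0.71, 1.05, 1.13]
rod -x 0.58 0.6 0 [-0.15, 0.39, 2.03, 0.83, 0.86, 1.04]
rod -x 1.22 0.6 0 [-0.27, 0.31, 2.0, 0.73, 1.01, 1.07]
rod -x 1.22 0.9 0 [-0.42, 0.43, 2.02, 0.98, 1.18, 0.74]
rod -x 1.22 0.9 80 [-0.54, 0.37, 1.96, 0.88, 1.31, 0.79]
slide y None None
tip y -240 160 [-0.87, 0.53, 1.75, 0.61, 1.43, 2.23]
tip y -170 91 [-0.77, 0.59, 1.86, 0.69, 1.25, 2.18]
tip y -98 19 [-0.66, 0.69, 1.94, 0.81, 1.08, 2.1]
tip y -50 110 [-0.58, 0.51, 1.98, 0.81, 1.15, 2.25]
tip y 13 123 [-0.46, 0.46, 2.01, 0.88, 1.1, 2.31]
slide -y [-0.31, 0.39, 2.02, -0.0, 0.73, -0.09] [-0.22, 0.39, 2.03, -0.0, 0.73, 0.0]
tip -y -240 160 [-0.87, 0.53, 1.75, 0.61, 1.43, -0.92]
tip -y -170 91 [-0.77, 0.59, 1.86, 0.69, 1.25, -0.97]
tip -y -98 19 [-0.66, 0.69, 1.94, 0.81, 1.08, -1.05]
tip -y -50 110 [-0.58, 0.51, 1.98, 0.81, 1.15, -0.89]
tip -y 13 123 [-0.46, 0.46, 2.01, 0.88, 1.1, -0.83]
stud 1 [[-0.12, 0.25, 2.21, -0.0, 0.69, 1.73], [-0.12, 0.31, 2.1, -0.0, 0.72, 0.88], [-0.05, 0.35, 2.04, -0.0, 0.75, 0.2]]
stud -1 [[-0.12, 0.25, 2.21, -0.0, 0.69, -1.41], [-0.12, 0.31, 2.1, -0.0, 0.72, -2.27], [-0.05, 0.35, 2.04, -0.0, 0.75, -2.94]]
```

```bash
python3 - <<'E'
from h import *
s=bot.read_state(); p=s["ee_pos"]
bot.movel([p[0],p[1],330.],feed=250)
bot.goto(rodpose(.58,.6,120),tilt(.6,"-x"))
fingers.grip(24)
print(bot.movel(rodpose(.58,.6,0),feed=120,max_force=8))
s=bot.read_state();print(s["clock"],toL(s["ee_pos"]),s["wrist_force"],s["width"])
im=get_image("side")["color"]
cv2.imwrite("pics/rod1.png",cv2.resize(im[130:290,150:330,::-1],None,fx=4,fy=3.7,interpolation=cv2.INTER_CUBIC)[:600])
E
```

```text
False
5.2667 [121.66295335  -0.43316855 111.8332979 ] [-1.42140855  0.26220294 -0.79097612] 24.456149587855045
```

View pics/rod1.png

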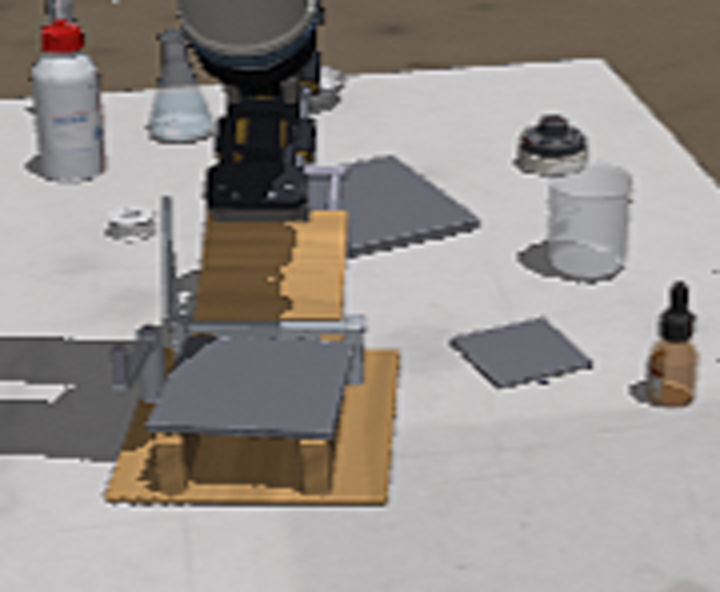

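The hand straddles the rod, with the rod end visible at (325,185), and there is no unwanted contact. Next I grip it and raise the board along its arc.

```bash
python3 - <<'E'
from h import *
fingers.grip(0); s=bot.read_state(); print("w",s["width"],s["wrist_force"])
if 8<s["width"]<13:
    for k in np.linspace(0,1,9)[1:]:
        t=.58+(1.23-.58)*k
        bot.movel(rodpose(t,.6+.3*k,0),tilt(.6+.3*k,"-x"),feed=60)
    s=bot.read_state(); print(s["wrist_force"],s["width"],s["clock"])
    fingers.grip(24); bot.movel(rodpose(1.23,.9,110),feed=150)
    s=bot.read_state(); print(s["wrist_force"],s["clock"])
    c=cam("side"); P=pts(*c); Q=np.stack([(P-O)@ex,(P-O)@ey,P[...,2]],-1)
    m=(abs(Q[...,1])<40)&(Q[...,2]>75)&(Q[...,2]<135)&(Q[...,0]>0)&(Q[...,0]<90); q=Q[m]
    pf=np.polyfit(q[:,2],q[:,0],1); print("board angle",np.pi/2-np.arctan(pf[0]),m.sum())
    im=c[0]["color"]; cv2.imwrite("pics/rod2.png",cv2.resize(im[130:290,150:330,::-1],None,fx=4,fy=3.7,interpolation=cv2.INTER_CUBIC)[:600])
E
```

```text
w 8.819610781055925 [-0.78982388 -6.54981463 -1.21093096]
[  2.11193153  -5.56480817 -10.83176686] 8.77706673217001 8.2917
[-0.47595052 -0.23932585 -0.37028119] 9.5917
board angle 1.2354894724373713 734
```

View pics/rod2.png

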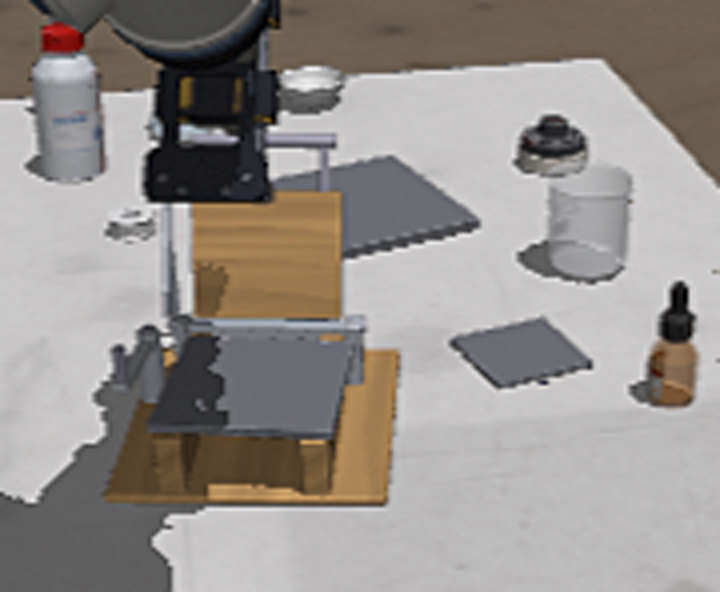

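The board now stands at 1.235 rad, in line with the strip at (170,260), and the hand is clear of it. Next is the slide, using both fingertips in the gap between the rails as a square pusher.

```bash
python3 - <<'E'
from h import *
q=tilt(0,"-y")
bot.goto(W(-175,-1,230),q); fingers.grip(30)
bot.movel(W(-160,-1,47),feed=150,max_force=10)
r=bot.movel(W(-114,-1,47),feed=40,max_force=6)
s=bot.read_state(); print(r,toL(s["ee_pos"]),s["wrist_force"],s["clock"])
bot.pause(.3)
c=cam("side"); P=pts(*c); Q=np.stack([(P-O)@ex,(P-O)@ey,P[...,2]],-1)
bot.movel(W(-150,-1,47),feed=100); bot.movel(W(-170,-1,150),feed=200)
c=cam("top"); im=c[0]["color"]; P=pts(*c); H=P[...,2]; sat=im.max(2).astype(int)-im.min(2)
cr=np.clip(im[180:275,185:315,::-1]*1.8,0,255).astype(np.uint8)
cv2.imwrite("pics/slide.png",cv2.resize(cr,None,fx=6,fy=6,interpolation=cv2.INTER_CUBIC))
E
```

```text
True [-124.53343682   -1.63169588   47.06678568] [ 0.09568161 -4.72949116  2.38958328] 13.05
```

View pics/slide.png

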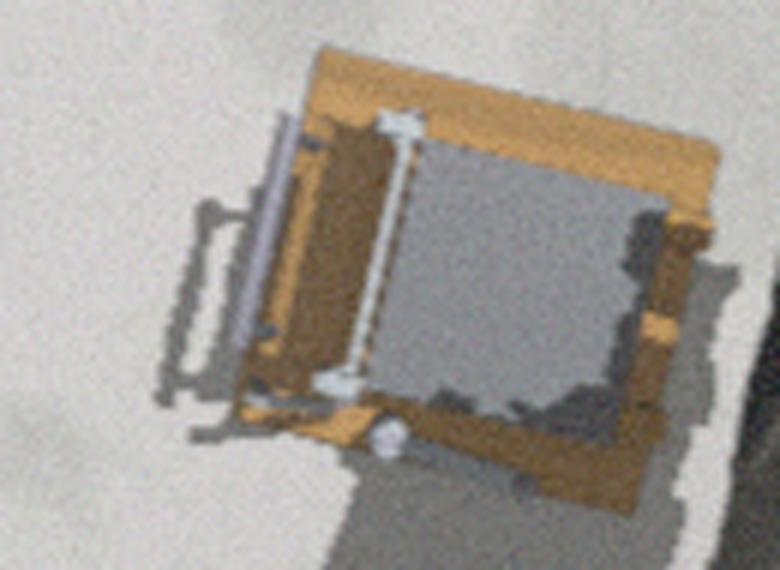

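```bash
python3 - <<'E'
from h import *
c=cam("top")
for n,p,z in(("f1",(425,140),58),("f2",(368,390),58),("n1",(668,205),58),("n2",(615,440),58),("kf1",(411,145),55),("kf2",(359,380),55)):
    print(n,toL(ray(c,185+p[0]/6-.4,180+p[1]/6-.4,z)).round(1))
c=cam("side");P=pts(*c);Q=np.stack([(P-O)@ex,(P-O)@ey,P[...,2]],-1)
im=c[0]["color"].astype(int);sat=im.max(2)-im.min(2)
for y0 in(-40,-20,0,20,40):
    m=(abs(Q[...,1]-y0)<10)&(abs(Q[...,2]-58)<6)&(sat<20)&(Q[...,0]<-2)
    print(y0,m.sum(),np.percentile(Q[m][:,0],[0,2,50,98,100]).round(1))
E
```

```text
f1 [ -5.2 -53.   58. ]
f2 [-7.3 55.9 58. ]
n1 [-112.6  -51.2   58. ]
n2 [-114.2   51.2   58. ]
kf1 [  0.  -49.6  55. ]
kf2 [-2.6 52.8 55. ]
-40 205 [-117.4 -116.2  -70.4   -5.7   -2.7]
-20 208 [-117.3 -116.8  -69.6   -8.3   -6.3]
0 178 [-117.3 -116.8  -75.5  -13.8   -6.6]
20 195 [-117.8 -116.7  -70.9   -8.9   -6.3]
40 197 [-117.2 -115.7  -69.1   -9.4   -5.6]
```

The mirror is still about 5 mm short of the kerb, because the force stop tripped early. I'll push again with a higher limit.

```bash
python3 - <<'E'
from h import *
bot.movel(W(-150,-1,47),feed=150)
r=bot.movel(W(-130,-1,47),feed=80,max_force=15)
r=bot.movel(W(-115,-1,47),feed=20,max_force=12)
s=bot.read_state(); print(r,toL(s["ee_pos"]),s["wrist_force"],s["clock"])
bot.pause(.3)
bot.movel(W(-150,-1,47),feed=100); bot.movel(W(-170,-1,150),feed=200)
c=cam("side");P=pts(*c);Q=np.stack([(P-O)@ex,(P-O)@ey,P[...,2]],-1)
im=c[0]["color"].astype(int);sat=im.max(2)-im.min(2)
for y0 in(-40,-20,0,20,40):
    m=(abs(Q[...,1]-y0)<10)&(abs(Q[...,2]-58)<6)&(sat<20)&(Q[...,0]<-2)
    print(y0,m.sum(),np.percentile(Q[m][:,0],[0,2,50,98,100]).round(1))
c=cam("top"); im=c[0]["color"]
cr=np.clip(im[190:265,235:305,::-1]*1.8,0,255).astype(np.uint8)
cv2.imwrite("pics/slide2.png",cv2.resize(cr,None,fx=8,fy=8,interpolation=cv2.INTER_CUBIC))
E
```

```text
True [-124.46667344   -1.13351409   46.97698392] [-1.24918009 -5.59733999  2.93552667] 16.3333
-40 208 [-116.8 -116.3  -67.3   -7.5   -4.5]
-20 199 [-118.8 -115.9  -68.4   -8.9   -5.5]
0 185 [-118.7 -116.8  -75.5  -16.2   -7.3]
20 204 [-117.4 -116.9  -71.5   -8.8   -6.6]
40 192 [-117.5 -116.1  -71.6   -9.4   -7.7]
```

View pics/slide2.png

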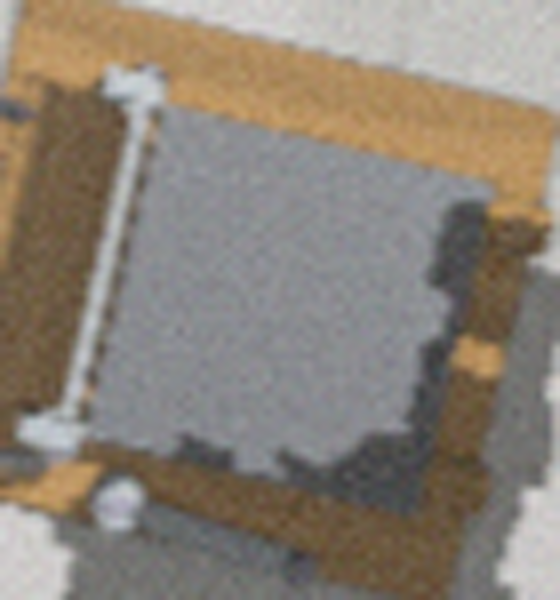

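```bash
python3 - <<'E'
from h import *
c=cam("top"); im,Rm,t,f=c
g=np.mean([get_image("top")["color"].astype(np.float32) for _ in range(6)],0)
d=np.mean([get_image("top")["depth"] for _ in range(4)],0).astype(np.float32)
P=pts(dict(im,depth=d),Rm,t,f); Z=P[...,2].astype(np.float32)
def samp(x,y,z,src):
    p=np.array(W(x,y,z)); k=Rm@p+t; u=k[0]/k[2]*f+im["cx"]; v=k[1]/k[2]*f+im["cy"]
    return cv2.remap(src,np.float32([[u]]),np.float32([[v]]),cv2.INTER_LINEAR)[0,0]
for nm,ys in(("far br",[-59,-57,-55.]),("far rail",np.arange(-49,-36,2)),("mid",np.arange(-25,26,4)),("near rail",np.arange(37,50,2)),("near br",[55,57,59.])):
    print(nm)
    for x in range(-16,14,2):
        a=np.mean([samp(x,y,56,g) for y in ys],0); print(x,a.round().astype(int).tolist(),np.mean([samp(x,y,56,Z) for y in ys]).round(1),end=" | ")
    print()
E
```

```text
far br
-16 [102, 82, 59] 10.3 | -14 [100, 81, 58] 10.0 | -12 [101, 82, 60] 20.8 | -10 [102, 83, 61] 19.1 | -8 [103, 83, 60] 15.3 | -6 [99, 82, 62] 14.0 | -4 [98, 88, 78] 9.6 | -2 [102, 100, 97] 28.3 | 0 [109, 112, 113] 55.4 | 2 [109, 113, 114] 53.6 | 4 [108, 111, 113] 54.8 | 6 [107, 110, 112] 56.1 | 8 [107, 111, 112] 56.0 | 10 [107, 111, 112] 55.0 | 12 [106, 110, 112] 55.4 | 
far rail
-16 [79, 80, 82] 57.3 | -14 [79, 80, 82] 58.0 | -12 [79, 80, 83] 58.0 | -10 [79, 80, 82] 57.3 | -8 [80, 81, 83] 57.5 | -6 [77, 77, 77] 57.1 | -4 [76, 71, 67] 57.0 | -2 [78, 71, 64] 52.8 | 0 [91, 88, 86] 50.2 | 2 [98, 99, 100] 53.5 | 4 [90, 90, 90] 54.9 | 6 [73, 68, 63] 59.8 | 8 [62, 54, 45] 76.9 | 10 [59, 50, 39] 124.6 | 12 [60, 50, 38] 90.2 | 
mid
-16 [77, 78, 80] 57.6 | -14 [77, 78, 80] 57.5 | -12 [77, 78, 80] 57.3 | -10 [77, 78, 81] 57.2 | -8 [77, 78, 80] 57.3 | -6 [73, 73, 74] 57.5 | -4 [66, 64, 62] 53.1 | -2 [70, 67, 63] 25.4 | 0 [88, 88, 87] 40.1 | 2 [97, 99, 99] 64.3 | 4 [86, 85, 83] 61.8 | 6 [67, 60, 53] 61.2 | 8 [59, 49, 38] 68.2 | 10 [58, 48, 36] 73.6 | 12 [60, 49, 37] 79.2 | 
near rail
-16 [75, 77, 79] 57.6 | -14 [75, 77, 79] 57.2 | -12 [75, 77, 79] 58.0 | -10 [75, 77, 79] 58.1 | -8 [75, 76, 78] 57.4 | -6 [72, 71, 72] 56.8 | -4 [70, 66, 61] 56.1 | -2 [76, 70, 65] 50.7 | 0 [90, 88, 88] 49.2 | 2 [97, 98, 100] 53.6 | 4 [86, 85, 83] 55.7 | 6 [69, 63, 56] 61.6 | 8 [60, 51, 41] 67.0 | 10 [59, 49, 38] 73.2 | 12 [59, 49, 37] 79.5 | 
near br
-16 [61, 55, 46] 27.2 | -14 [62, 54, 47] 21.0 | -12 [63, 55, 48] 19.7 | -10 [64, 57, 50] 69.7 | -8 [68, 61, 53] 40.9 | -6 [71, 66, 61] 24.6 | -4 [82, 81, 79] 39.0 | -2 [96, 97, 99] 52.9 | 0 [104, 107, 110] 56.5 | 2 [105, 108, 112] 55.6 | 4 [105, 108, 111] 55.5 | 6 [104, 107, 110] 55.9 | 8 [103, 107, 109] 56.4 | 10 [103, 106, 110] 56.8 | 12 [102, 105, 108] 56.6 |
```

```bash
python3 - <<'E'
from h import *
fingers.grip(0)
bot.movel(W(-150,-1,47),feed=200)
bot.movel(W(-130,-1,47),feed=80,max_force=15)
for x in np.arange(-127,-113,1.):
    r=bot.movel(W(x,-1,47),feed=20,max_force=20)
    s=bot.read_state(); print(r,toL(s["ee_pos"]).round(2),np.round([s["wrist_force"]@ex,s["wrist_force"]@ey,s["wrist_force"][2]],1),round(s["clock"],2))
    if r or abs(s["wrist_force"]@ex)>14: break
c=cam("top"); im,Rm,t,f=c; g=im["color"].astype(np.float32)
def samp(x,y,z,src):
    p=np.array(W(x,y,z)); k=Rm@p+t; return cv2.remap(src,np.float32([[k[0]/k[2]*f+im["cx"]]]),np.float32([[k[1]/k[2]*f+im["cy"]]]),cv2.INTER_LINEAR)[0,0]
for x in range(-10,5): print(x,np.mean([samp(x,y,56,g) for y in np.arange(-49,50,3)],0).round().tolist(),end=" | ")
E
```

```text
False [-127.02   -0.99   47.  ] [-0.2  0.1 -0.2] 20.32
False [-126.04   -0.99   46.95] [ 0.6  0.5 -0.2] 20.57
False [-124.99   -0.97   46.98] [-0.2 -0.   0.6] 20.82
False [-124.53   -1.02   47.  ] [-5.6  0.  -0.2] 21.07
False [-124.28   -1.1    47.03] [-11.5   0.1   0.6] 21.32
False [-124.03   -1.11   47.04] [-15.7   0.4  -1.2] 21.57
-10 [70.0, 71.0, 73.0] | -9 [70.0, 71.0, 73.0] | -8 [70.0, 71.0, 74.0] | -7 [70.0, 70.0, 73.0] | -6 [69.0, 68.0, 70.0] | -5 [66.0, 64.0, 65.0] | -4 [63.0, 61.0, 60.0] | -3 [63.0, 60.0, 57.0] | -2 [66.0, 63.0, 60.0] | -1 [73.0, 72.0, 69.0] | 0 [82.0, 81.0, 80.0] | 1 [88.0, 89.0, 89.0] | 2 [91.0, 92.0, 93.0] | 3 [89.0, 89.0, 89.0] | 4 [82.0, 81.0, 79.0] |
```

The hard stop repeats at the same place, with 16 N rising over 0.5 mm, whichever way the fingers press. The mirror is therefore seated against the kerb or hinge cheeks, about 3 mm or less off, and square. Next I tip it up.

```bash
cat >> h.py <<'E'
A=np.pi/4
def tipT(phi,r=87):
    p=np.radians(phi); return W(-5-r*np.cos(p)-7,-2,50+r*np.sin(p)-7)
E
python3 - <<'E'
from h import *
q=tilt(A,"-y")
bot.movel(W(-150,-1,47),feed=150); bot.movel(W(-190,-2,130),feed=200)
bot.goto(W(-182,-2,99),q)
r=bot.movel(W(-102,-2,19),feed=100,max_force=8); s=bot.read_state(); print(r,toL(s["ee_pos"]).round(1),s["wrist_force"].round(1),s["clock"])
if not r:
  for ph in (0,10,20,30,40,50,60):
    r=bot.movel(tipT(ph),feed=50,max_force=12); s=bot.read_state(); print(ph,r,toL(s["ee_pos"]).round(1),s["wrist_force"].round(1))
    if r: break
print(s["clock"])
im=get_image("side")["color"]
cv2.imwrite("pics/tip1.png",cv2.resize(im[130:290,150:330,::-1],None,fx=4,fy=3.7,interpolation=cv2.INTER_CUBIC)[:600])
E
```

```text
False [-102.4   -2.4   19.3] [-0.1  0.5  0.4] 24.65
0 False [-99.3  -2.3  43.1] [-0.  -5.  -0.3]
10 False [-97.5  -1.9  58.4] [ 0.2 -0.2 -0.8]
20 False [-93.7  -2.1  73. ] [-0.4 -1.7 -1.2]
30 False [-87.3  -2.1  86.8] [-0.2  0.  -0.5]
40 False [-78.5  -2.1  99.2] [ 0.1 -0.5 -0.5]
50 False [-67.7  -2.  109.8] [-0.8 -1.3 -0.9]
60 False [-55.3  -2.  118.5] [-0.2  0.4  0.3]
27.9833
```

View pics/tip1.png

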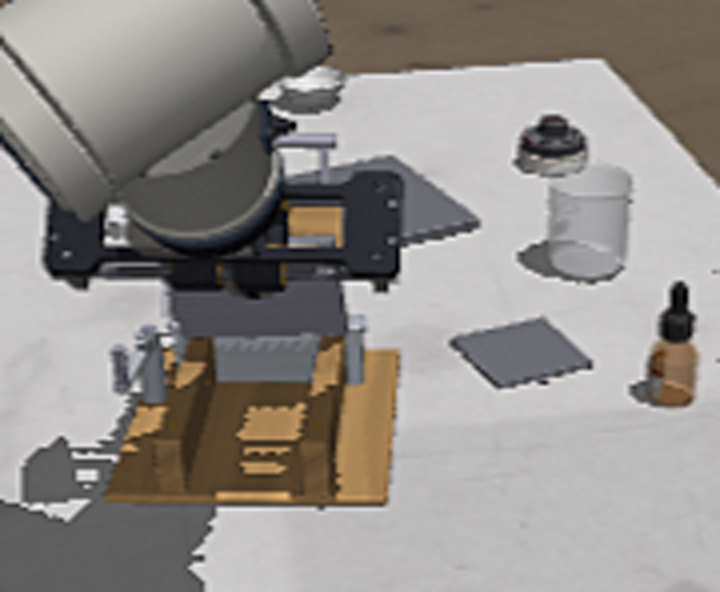

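The mirror is tipping with its face toward us and its foot line at the kerb, (185–345, 335). I'll carry on past the vertical.

```bash
python3 - <<'E'
from h import *
for ph in (70,80,90,97,103,107):
    r=bot.movel(tipT(ph),feed=40 if ph<90 else 25,max_force=6 if ph>90 else 10); s=bot.read_state(); print(ph,r,toL(s["ee_pos"]).round(1),s["wrist_force"].round(1))
    if r: break
bot.pause(.3)
p=toL(bot.read_state()["ee_pos"])
bot.movel(W(p[0]-100,-2,p[2]+40),feed=100); bot.movel(W(p[0]-170,-2,p[2]+110),feed=200)
print(bot.read_state()["clock"])
c=cam("side");P=pts(*c);Q=np.stack([(P-O)@ex,(P-O)@ey,P[...,2]],-1)
m=(abs(Q[...,1])<45)&(Q[...,2]>65)&(Q[...,2]<145)&(Q[...,0]>-40)&(Q[...,0]<60);q=Q[m]
Af=np.c_[q[:,1:],np.ones(len(q))]
sol=np.linalg.lstsq(Af,q[:,0],rcond=None)[0]; print("face tilt deg",90+np.degrees(np.arctan(sol[1])),"yaw",sol[0],"face x at z50",sol[1]*50+sol[2],"resid",np.std(q[:,0]-Af@sol),m.sum())
im=c[0]["color"]
cv2.imwrite("pics/tip2.png",cv2.resize(im[130:290,150:330,::-1],None,fx=4,fy=3.7,interpolation=cv2.INTER_CUBIC)[:600])
E
```

```text
70 False [-41.6  -2.  124.9] [-0.4 -1.1  0. ]
80 False [-26.9  -2.  128.8] [-1.   0.1  0.1]
90 False [-12.  -2. 130.] [0.5 1.  0.5]
97 False [ -1.3  -1.9 129.3] [ 0.6 -0.3 -0.2]
103 False [  7.7  -1.9 127.7] [-0.1  0.5  0.2]
107 False [ 13.5  -2.1 126.2] [ 0.6 -0.8  1.2]
33.4917
face tilt deg 113.70045809839937 yaw -0.0024822995305390887 face x at z50 -16.306772864434592 resid 2.1164632862618107 1151
```

View pics/tip2.png

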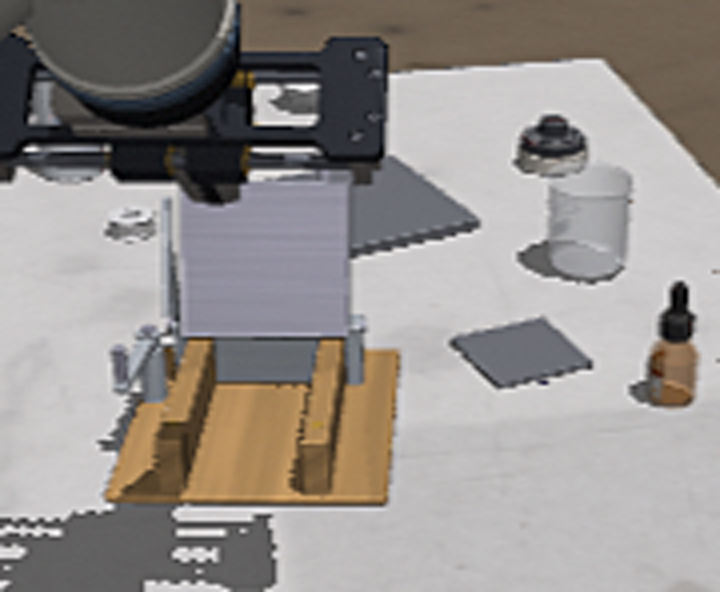

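The mirror leans on the board at about 113.7° against the ideal 110.8°, so its foot is roughly 7 mm short of the kerb line. I'll nudge the foot in gently for margin.

```bash
cat >> h.py <<'E'
def lean():
    c=cam("side");P=pts(*c);Q=np.stack([(P-O)@ex,(P-O)@ey,P[...,2]],-1)
    m=(abs(Q[...,1])<45)&(Q[...,2]>65)&(Q[...,2]<145)&(Q[...,0]>-35)&(Q[...,0]<60);q=Q[m]
    a=np.c_[q[:,1:],np.ones(len(q))]; s=np.linalg.lstsq(a,q[:,0],rcond=None)[0]
    print("tilt",90+np.degrees(np.arctan(s[1])),"yaw",s[0],"x@50",s[1]*50+s[2],"res",np.std(q[:,0]-a@s),m.sum())
    return c
E
python3 - <<'E'
from h import *
a=.4;q=tilt(a,"-y")
bot.goto(W(-130,-2,150),q)
bot.movel(W(-60,-2,57),feed=120,max_force=8)
bot.movel(W(-30,-2,57),feed=60,max_force=5)
r=bot.movel(W(-17,-2,57),feed=15,max_force=6)
s=bot.read_state();print(r,toL(s["ee_pos"]).round(1),s["wrist_force"].round(1),s["clock"])
bot.movel(W(-70,-2,57),feed=80); bot.movel(W(-130,-2,190),feed=200)
lean(); print(bot.read_state()["clock"])
E
```

```text
True [-19.6  -2.1  56.6] [-1.5 -2.7  2.3] 36.4917
tilt 113.68691512636225 yaw -0.00269513980182947 x@50 -16.117148719171187 res 2.0509243467040794 959
38.2083
```

The foot does not move under 6 N, so it is already seated. I'll check the rod angle from above and then swing the retainer.

```bash
python3 - <<'E'
from h import *
c=cam("top");P=pts(*c);Q=np.stack([(P-O)@ex,(P-O)@ey,P[...,2]],-1)
m=(abs(Q[...,1])<30)&(Q[...,0]>30)&(Q[...,0]<80)&(Q[...,2]>168)&(Q[...,2]<190);q=Q[m]
print("rod",m.sum(),np.median(q,0).round(1),"expect",[(t,rod(t).round(1)) for t in(1.1,1.17,1.23,1.3)])
m=(abs(Q[...,1]-70)<16)&(Q[...,0]<-55)&(Q[...,0]>-100)&(Q[...,2]>70)&(Q[...,2]<95);print("stud",m.sum(),np.median(Q[m],0).round(1) if m.any() else "")
t0=-.06
bot.goto(W(-130,60,200),studq(t0))
p=stud(t0,30)
bot.goto(stud(t0,30,160),studq(t0)); bot.movel(stud(t0,30),feed=120,max_force=8)
for t in np.linspace(t0,1.54,9):
    r=bot.movel(stud(t,14),studq(t),feed=60,max_force=12); s=bot.read_state();print(round(t,2),r,toL(s["ee_pos"]).round(1),s["wrist_force"].round(1))
    if r: break
print(s["clock"])
E
```

```text
rod 109 [ 51.9   0.4 178.8] expect [(1.1, array([ 65.5, 169. ])), (1.17, array([ 57.4, 173.1])), (1.23, array([ 50.2, 176.2])), (1.3, array([ 41.6, 179.2]))]
stud 12 [-79.2  78.1  86.2]
-0.06 False [-79.   91.   66.2] [-0.4  0.2 -0.4]
0.14 False [-81.4  79.8  65.9] [-0.8  0.5  0.1]
0.34 False [-81.2  67.7  65.9] [-0.2 -0.8 -1.7]
0.54 False [-78.7  55.8  65.9] [ 0.4  0.4 -0.2]
0.74 False [-73.8  44.4  65.9] [ 0.1 -0.1  0.3]
0.94 False [-66.8  34.4  65.9] [ 0.  -1.  -0.4]
1.14 False [-57.9  25.8  65.9] [-0.5  0.1 -1.2]
1.34 False [-47.5  19.2  65.9] [-0.9  0.2  0.5]
1.54 False [-36.2  15.   65.9] [-1.3 -1.9  0.3]
44.7167
```

```bash
python3 - <<'E'
from h import *
r=bot.movel(W(-29,15,66),feed=15,max_force=5); s=bot.read_state();print(r,toL(s["ee_pos"]).round(1),s["wrist_force"].round(1))
bot.movel(W(-75,15,66),feed=100); bot.movel(W(-150,15,220),feed=200)
s=bot.read_state();print(s["wrist_force"].round(1),s["clock"])
lean()
c=cam("top");P=pts(*c);Q=np.stack([(P-O)@ex,(P-O)@ey,P[...,2]],-1)
m=(abs(Q[...,1]-14)<25)&(Q[...,0]<-5)&(Q[...,0]>-60)&(Q[...,2]>75)&(Q[...,2]<92);print("stud",m.sum(),np.median(Q[m],0).round(1) if m.any() else "")
m=(abs(Q[...,1])<30)&(Q[...,0]>30)&(Q[...,0]<80)&(Q[...,2]>168)&(Q[...,2]<190);print("rod",np.median(Q[m],0).round(1))
for nm,(u,v) in dict(petri=(529,375),tape=(211,379),beaker=(293,183),dropper=(410,188)).items():
    print(nm,np.abs(np.load("top0.npz")["col"].astype(int)-c[0]["color"])[int(v/1.5)-15:int(v/1.5)+15,int(u/1.5)-15:int(u/1.5)+15].mean().round(1))
im=get_image("side")["color"]
cv2.imwrite("pics/end.png",cv2.resize(im[130:290,150:330,::-1],None,fx=4,fy=3.7,interpolation=cv2.INTER_CUBIC)[:600])
E
```

```text
True [-36.   15.1  65.8] [ 0.1 -3.8  2.5]
[-0.3 -0.2 -0.1] 46.5
tilt 114.86477799626935 yaw -0.012833890645022524 x@50 -17.948916148466697 res 3.566074259583591 1162
stud 10 [-19.7  14.3  84. ]
rod [ 51.9   0.4 178.8]
petri 19.3
tape 6.4
beaker 5.2
dropper 5.8
```

View pics/end.png

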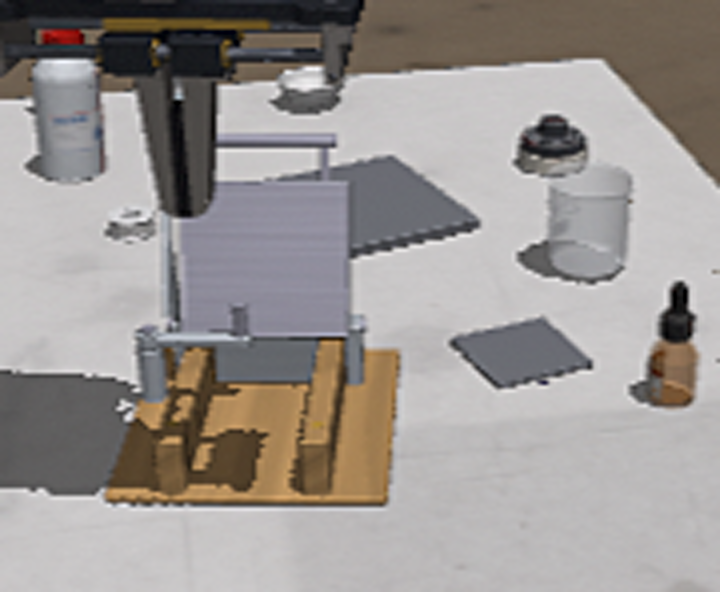

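```bash
python3 - <<'E'
from h import *
a=np.load("side0.npz")["col"].astype(int); b=get_image("side")["color"]
def cen(i): 
    r=i[285:335,175:225].astype(int); m=(r[...,2]-r[...,0])>25; return m.sum(),np.argwhere(m).mean(0)
print("petri bead px",cen(a),cen(b))
bot.pause(.5); s=bot.read_state(); print(s["wrist_force"],s["clock"])
bot.close_job()
E
```

```text
petri bead px (np.int64(124), array([26.25806452, 24.18548387])) (np.int64(126), array([26.21428571, 24.11111111]))
[-0.51060715  0.21731307  0.19972087] 47.2
the job is handed in; nothing more can be done
```

I carried out all four steps and handed the job in at about 47 s; no verdict is reported.

**What I did:**
- Raised the backboard by its rod and let go.
- Slid the mirror flat until it hit a hard stop at the kerb.
- Tipped it up to lean on the board.
- Swung the retainer across to its stop.

**Last checks:**
- **Backboard:** I measured 1.235 rad when I let go. The rod read (51.9, 178.8) mm after the lean and again at the end, where 1.23 rad predicts (50.2, 176.2).
- **Retainer:** the stud is at stand (-19.7, 14.3) mm, which is about 1.57 rad.
- **Bystanders:** the petri dish's beads did not move in the side view. The tape, beaker and dropper patches in the top view show little change.
- **Robot:** the hand is clear and the wrist force is about zero.

**What disagreed:**
- **Seating:** my image measurements put the mirror's flat edge about 3–5 mm short of the kerb (the limit is 6 mm), although it would go no further under 16 N.
- **Lean:** depth gave 113.7–114.9° against about 110.8° expected. That is 3–4° off parallel (the limit is 8°), with the foot about 7 mm out (the limit is 14 mm). A 6 N nudge did not move the foot, so it appears to be seated, and part of the offset is probably depth bias.

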